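# Close the fittings chest by breaking its folding lid stay

## Robot

A 6-joint arm with a two-finger parallel gripper is mounted at the origin on the work surface. World frame = base frame: x ahead of the robot, y to its left, z up, the work surface at z = 0. Lengths are in m, angles in rad, forces in N, time in s.
With the tool pointing down it reaches from about 0.275 to 0.85 m from the base axis. Payload 5.2 kg.
Tool frame: the origin (TCP) lies on the centre line of the jaws, within the pads' length; the fingertips stand 19 mm ahead of it and the grasp point (between the pads) is the TCP; z points along the fingers, y is the line along which they close (so a half turn about z gives the same grasp; the last joint's range is limited). The gripper opens to 85 mm and grips with 20 to 120 N. Pads are 22 mm wide; open, the fingers measure 114 mm over their backs; the gripper's body (76 mm by 85 mm) begins 54 mm behind the grasp point. The pads swing forward as they close: fully open they stand 13 mm farther back than shut.
Start: joints at [0.903, 0.259, 1.535, -0, 1.348, -0.203], TCP at [0.247, 0.492, 0.25] pointing down, gripper open.
Joint ranges: [-3.14, 3.14], [-0.91, 2.08], [0.19, 2.58], [-1.22, 4.36], [0.22, 2.71], [-3.12, 3.12]. Speed limits (rad/s): [2.57, 2.57, 3.14, 3.14, 3.14, 3.14].

## Interface

Orientations are given as a rotation vector (axis times angle).
In Python, from station import env, get_image, workorder gives the robot as it stands. Calls block until the motion is done:
- env.reach(position, orientation): joint-space move of the TCP to a pose.
- env.move_l(position, frame=None, speed=0.15): straight line of the TCP; frame=None keeps the orientation; speed is the mean speed in m/s.
- env.move_j(angles): joint-space move.
- env.command_gripper(opening): finger opening in m; the grip force is fixed at half the most; returns when the fingers have stopped.
- env.sleep(seconds).
- env.ik(position, orientation): joint angles nearest the present ones, or None.
- env.observe(): the state.
- get_image(name): name is "side" or "top" or "wrist"; returns a dict with "img" (400x640x3 uint8, red, green, blue), "z_map" (400x640 float32, m along the optical axis (not along the pixel's ray), 0 where there is no reading), "vertical_fov" (degrees; the focal length in pixels is half the picture's height over the tangent of half this angle, whatever the lens; pixels are square), "cx", "cy" (the principal point, pixels), "R" (3x3) and "t" (3): a world point X has camera coordinates R X + t. Camera axes: x right, y down, z forward; pixel columns grow to the right and rows downward; lengths in m; the calibration is good to about 2 mm. The wrist camera is an equidistant fisheye: a pixel r from the principal point sees the ray r / f radians off the axis. A picture is of the moment at which its call begins.
A pose or a line that the arm cannot do raises env.MotionError and nothing moves.
- workorder.close_job(): hands the job in; it is judged then, once.
The state is a dict: "clock": time; "qpos": joint angles; "joint_vel": joint speeds; "joint_torque": joint torques, N m; "tcp_pos": TCP position; "orientation": TCP orientation; "wrist_force": force on the tool from outside, world axes, zero at the start; "wrist_torque": the same for the moment, N m; "finger_gap": finger opening in m; "grip_force": force on a finger pad.
Only numpy, scipy, OpenCV 4.12 (cv2) and the standard library are available. Lean on these libraries where they do the work, as an engineer would, in place of code of your own. Each camera call takes 0.05 s, during which the arm holds its last target. There are 200 camera calls.

## Task

Close the yellow fittings chest on the bench: its lid is propped open by a folding steel stay, so lift the stay by its red ball knob until its knee goes up past centre and unlocks, then lower the lid until it is fully shut. Leave the steel coupling that stands on end beside the chest standing where it is.

Things in the scene. Friction and masses are not known exactly. Their poses are not given: they have to be found in the camera images.
- chest: fixed yellow open chest, 200 (own x) x 230 (y) x 100 mm high; origin: centre of underside, z up. Lid hinge line along x at y +115, z 100 mm. Stay outside the +x wall (x 112 to 117): two steel links, 106 mm each, 14 broad, joined at the knee. Lower link's pivot: y -95, z 90 mm on the chest; upper one's: on the lid's side edge, 60 mm from the hinge line. The knee sags 8 mm below their line: locked.
- lid (a joint): yellow lid's turn, rad: 0 as found (80 deg open, leaning to the chest's -y, outer face to +y), 1.396 shut (stop), level, outer face at z 110 mm, free edge at -y. 204 mm wide, 10 thick, reaching 243 mm from the hinge with its black pull. Stiff hinge: stays where left; moves down if pushed with up to 5 N on the outer face near the free edge, but not while the stay is locked.
- stay_knob (a point): centre of the 24 mm red ball on the stay's lower link by the knee, found at chest x 112, y -11, z 141 mm; free above and at the sides (pinch along chest x). Swings on a 98 mm arc about the lower pivot: up and to -y. Raised 6 mm the knee is at centre, 10 mm unlocked; raised 20 to 25 mm (then 17 to 22 mm to -y) it stays up when let go, lid still open. With the lid shut it is at y -54, z 179 mm.
- coupling: bystander: steel hose coupling with a brass collar, 38 mm in diameter and 60 mm tall, standing on end on the bench on the chest's -y side; origin at the centre of its foot, z up its axis.

How it is judged:
By the outcome, as a careful person would: the job done as asked, in the order asked, and still so for the second after the job is handed in, with the robot touching nothing.
It also fails if it takes over 48 s, if anything falls off the work surface, if the arm or the gripper's body presses on something with over 40 N, if the wrist force passes 120 N, or if a joint passes its speed limit or range.

## Working session

There is one attempt and no reset: what is moved stays moved. The work goes in short steps, each a Python script; the robot and the scene stay as the last script left them, time stands still between calls to the robot, and variables do not carry over. Pictures are saved under pics/ and viewed, at most 10 in all, crops included, and the job is handed in when it is done.

```bash
mkdir -p pics; ls
python3 - <<'E'
from station import env,get_image
import numpy as np,cv2
for n in ["side","top"]:
    d=get_image(n); cv2.imwrite(f"pics/{n}0.png",d["img"][:,:,::-1]); np.savez(f"{n}0.npz",**d)
    print(n,d["vertical_fov"],d["cx"],d["cy"],d["R"].round(3).tolist(),d["t"].round(3))
print(env.observe())
E
```

```text
pics
side 56.742689255178284 317.6616243104185 196.36100562574498 [[0.867, -0.499, -0.012], [-0.358, -0.605, -0.711], [0.347, 0.62, -0.703]] [-0.453  0.26   0.657]
top 55.59238730258873 314.7473149321303 196.23510838134897 [[-0.026, -1.0, -0.009], [-0.993, 0.027, -0.115], [0.115, 0.005, -0.993]] [0.006 0.525 0.876]
{'clock': 0.1, 'qpos': array([ 9.03208133e-01,  2.59287814e-01,  1.53595240e+00, -3.13422060e-05,
        1.34796831e+00, -2.02824368e-01]), 'joint_vel': array([-0.00178637, -0.00136277, -0.00163268, -0.00163876, -0.00211706,
        0.00249174]), 'joint_torque': array([ 2.82805871e-03, -4.46965063e+01, -2.91247702e+01, -3.44275377e-04,
        6.14873978e-03, -2.10864192e-05]), 'tcp_pos': array([0.24624912, 0.4913204 , 0.24955678]), 'orientation': array([-7.23335095e-01, -3.05651427e+00,  2.32135575e-03]), 'wrist_force': array([ 0.10944082,  0.39802564, -0.95377976]), 'wrist_torque': array([-0.03500608, -0.03471885,  0.01445311]), 'grip_force': 0.0, 'finger_gap': 0.0854804348166144}
```

View pics/side0.png

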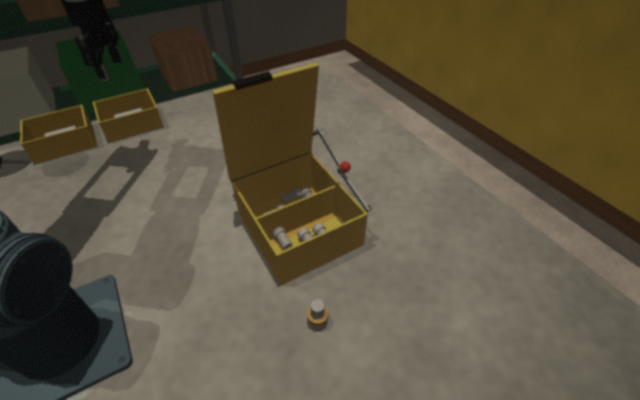

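View pics/top0.png

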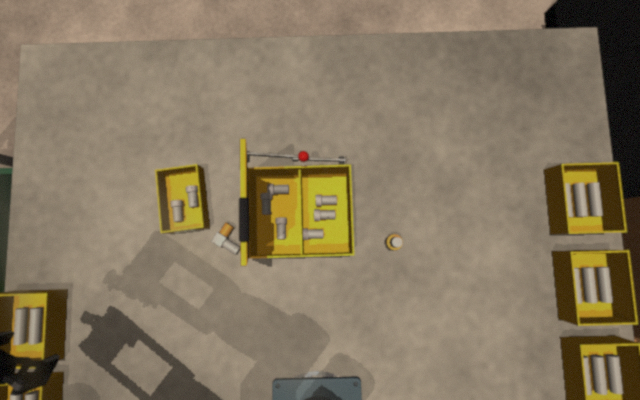

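The side view shows the lid open at (265,125), the red knob at (345,166) and the coupling at (317,315). In the top view the knob is at (303,156), the free-side rim corners are at about (352,166) and (354,256), and the coupling is at (395,241). Chest x is close to world x.

```bash
cat > h.py <<'E'
import numpy as np,cv2
def world(d,u,v,z=None):
    f=200/np.tan(np.radians(float(d["vertical_fov"]))/2)
    r=np.array([(u-d["cx"])/f,(v-d["cy"])/f,1]); R=d["R"];t=d["t"]
    if z is None:return R.T@(r*d["z_map"][int(round(v)),int(round(u))]-t)
    o=-R.T@t; k=R.T@r; return o+k*(z-o[2])/k[2]
def cloud(d):
    f=200/np.tan(np.radians(float(d["vertical_fov"]))/2)
    v,u=np.mgrid[:400,:640]; z=d["z_map"]
    P=np.stack([(u-d["cx"])/f*z,(v-d["cy"])/f*z,z],-1)
    return (P-d["t"])@d["R"]
def red(d):
    i=d["img"].astype(int); m=(i[...,0]>110)&(i[...,1]<60)&(i[...,2]<70)
    n,l,s,c=cv2.connectedComponentsWithStats(m.astype('uint8'))
    k=1+np.argmax(s[1:,4]); return c[k],s[k],l==k
E
python3 - <<'E'
from h import *
np.set_printoptions(precision=4,suppress=True)
for n in ["top","side"]:
    d=dict(np.load(n+"0.npz")); c,s,m=red(d); P=cloud(d)
    print(n,"red",c,s,"median",np.median(P[m],0),"at z.155",world(d,*c,.145))
    im=d["img"]
    if n=="top": crop=im[130:280,140:420]; k=2.8
    else: crop=im[60:340,200:400];k=2.1
    d0=d
    # rim points: height .093-.107 and yellow
    i=im.astype(int); yel=(i[...,0]>90)&(i[...,2]<70)&(i[...,0]-i[...,2]>60)
    q=yel&(abs(P[...,2]-.1)<.006)&(P[...,0]>.2)&(P[...,0]<.7)&(abs(P[...,1])<.3)
    print("rim n",q.sum(), cv2.minAreaRect(P[q][:,:2].astype('float32')), np.percentile(P[q],[1,99],axis=0))
    if n=="top":
        for u,v in [(352,166),(354,256)]: print(world(d,u,v,.1),world(d,u,v))
        print("coupling",world(d,396,241,.06),world(d,396,241))
    else: print("coupling",world(d,317,305,.06),world(d,317,305),[world(d,u,v,.1) for u,v in [(366,211),(278,256)]])
    l=(P[...,2]>.14)&yel&(P[...,0]>.2)&(P[...,0]<.75)&(abs(P[...,1])<.3)
    print("lid",l.sum(),np.percentile(P[l],[1,50,99],axis=0))
d=dict(np.load("top0.npz"));im=d["img"][130:280,140:420,::-1]
cv2.imwrite("pics/c1.png",cv2.resize(im,None,fx=2.85,fy=2.85,interpolation=cv2.INTER_CUBIC))
E
```

```text
top red [302.9865 155.9595] [299 152  10   9  74] median [0.5963 0.0137 0.1506] at z.155 [0.5979 0.014  0.145 ]
rim n 606 ((0.48699212074279785, 0.023199088871479034), (0.20210249722003937, 0.22522881627082825), 0.17122921347618103) [[ 0.3862 -0.089   0.0944]
 [ 0.5859  0.1267  0.1041]]
[ 0.5822 -0.0928  0.1   ] [ 0.6011 -0.1022  0.0024]
[ 0.3844 -0.0897  0.1   ] [ 0.3801 -0.0989  0.0012]
coupling [ 0.4139 -0.1901  0.06  ] [ 0.4139 -0.1899  0.0611]
lid 667 [[ 0.3883 -0.0129  0.1461]
 [ 0.5226  0.1035  0.3325]
 [ 0.6052  0.1191  0.9306]]
side red [344.6757 164.8649] [341 162   9   6  37] median [0.5945 0.0083 0.1495] at z.155 [0.5976 0.0131 0.145 ]
rim n 548 ((0.4851793646812439, 0.015751540660858154), (0.20108801126480103, 0.21677656471729279), 0.4470330774784088) [[ 0.3851 -0.0921  0.0953]
 [ 0.5852  0.1114  0.1012]]
coupling [ 0.411 -0.194  0.06 ] [ 0.411  -0.1939  0.06  ] [array([ 0.5871, -0.0845,  0.1   ]), array([ 0.388 , -0.0948,  0.1   ])]
lid 305 [[0.3852 0.0023 0.1456]
 [0.5259 0.0996 0.3306]
 [0.6029 0.1063 0.3327]]
```

View pics/c1.png

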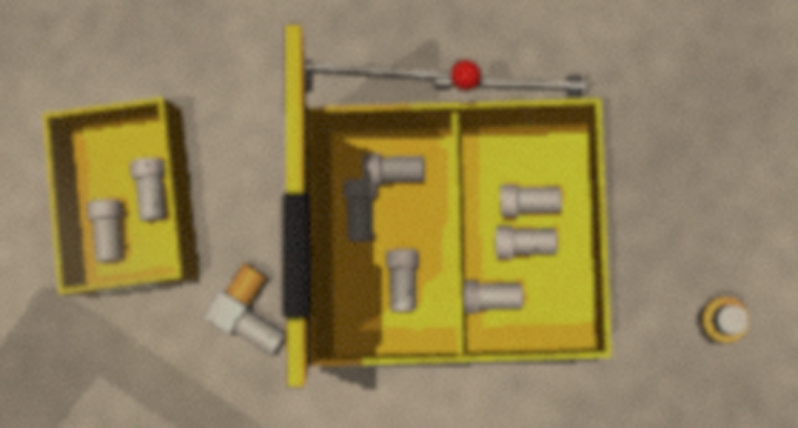

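```bash
cat >> h.py <<'E'
from scipy.spatial.transform import Rotation as Ro
C=np.array([.4845,.0245,0]); K=np.array([.5965,.0135,.142])
def ori(phi,s=1):   # tool z tilted phi from down toward -y, tool y along world s*x
    z=np.array([0,-np.sin(phi),-np.cos(phi)]); y=np.array([s,0,0.]); return Ro.from_matrix(np.c_[np.cross(y,z),y,z]).as_rotvec()
def knob(dz): # TCP with knob raised dz on its arc
    p=np.array([-.084,.051]); a=np.arcsin((.051+dz)/.0983); y=.0983*np.cos(a)
    return K+[0,y-.084,dz]
def lid(th,off=0,r=.2,g=.6,s=1):
    h=C[1:]+[.115,.1]; P=h+r*np.array([-np.cos(th),np.sin(th)])+(.01+off)*np.array([np.sin(th),np.cos(th)])
    ph=g*th; return np.r_[C[0],P+.019*np.array([np.sin(ph),np.cos(ph)])],ori(ph,s)
E
python3 - <<'E'
from h import *
from station import env
np.set_printoptions(precision=2,suppress=True)
for s in (1,-1):
    print(s,[env.ik(p,ori(0,s)) for p in ([.5965,.0135,.42],K,knob(.022))])
    for g in (.6,.4,0):
        print(g)
        for t in (80,60,40,20,0): p,o=lid(np.radians(t),.0,g=g,s=s); print(p,env.ik(p,o))
E
```

```text
1 [array([-0.16,  0.3 ,  1.08, -0.  ,  1.76, -0.16]), array([-0.16,  0.43,  1.56, -0.  ,  1.15, -0.16]), array([-0.19,  0.41,  1.54, -0.  ,  1.19, -0.19])]
0.6
[0.48 0.13 0.31] [ 0.48  0.41  1.45 -0.73  1.72  0.53]
[0.48 0.06 0.29] [ 0.28  0.27  1.57 -0.6   1.51  0.39]
[0.48 0.   0.25] [ 0.05  0.19  1.68 -0.43  1.31  0.18]
[ 0.48 -0.04  0.2 ] [-0.17  0.2   1.78 -0.23  1.14 -0.08]
[ 0.48 -0.06  0.13] [-0.35  0.27  1.85 -0.    1.03 -0.35]
0.4
[0.48 0.12 0.31] [ 0.36  0.29  1.46 -0.52  1.6   0.4 ]
[0.48 0.06 0.3 ] [ 0.16  0.2   1.58 -0.42  1.45  0.23]
[ 0.48 -0.    0.25] [-0.04  0.16  1.68 -0.29  1.3   0.04]
[ 0.48 -0.04  0.2 ] [-0.22  0.19  1.77 -0.15  1.15 -0.16]
[ 0.48 -0.06  0.13] [-0.35  0.27  1.85 -0.    1.03 -0.35]
0
[0.48 0.11 0.32] [ 0.01  0.13  1.54 -0.    1.48  0.01]
[0.48 0.05 0.3 ] [-0.13  0.11  1.6  -0.    1.43 -0.13]
[ 0.48 -0.01  0.26] [-0.25  0.14  1.68 -0.    1.33 -0.25]
[ 0.48 -0.05  0.2 ] [-0.32  0.19  1.76 -0.    1.19 -0.32]
[ 0.48 -0.06  0.13] [-0.35  0.27  1.85 -0.    1.03 -0.35]
-1 [array([-0.16,  0.3 ,  1.08, -0.  ,  1.76,  2.98]), array([-0.16,  0.43,  1.56, -0
[... 197 characters left out ...]
0.25] [ 0.05  0.19  1.68 -0.43  1.31 -2.97]
[ 0.48 -0.04  0.2 ] [-0.17  0.2   1.78 -0.23  1.14  3.06]
[ 0.48 -0.06  0.13] [-0.35  0.27  1.85 -0.    1.03  2.79]
0.4
[0.48 0.12 0.31] [ 0.36  0.29  1.46 -0.52  1.6  -2.74]
[0.48 0.06 0.3 ] [ 0.16  0.2   1.58 -0.42  1.45 -2.91]
[ 0.48 -0.    0.25] [-0.04  0.16  1.68 -0.29  1.3  -3.11]
[ 0.48 -0.04  0.2 ] [-0.22  0.19  1.77 -0.15  1.15  2.98]
[ 0.48 -0.06  0.13] [-0.35  0.27  1.85 -0.    1.03  2.79]
0
[0.48 0.11 0.32] None
[0.48 0.05 0.3 ] [-0.13  0.11  1.6  -0.    1.43  3.01]
[ 0.48 -0.01  0.26] [-0.25  0.14  1.68 -0.    1.33  2.9 ]
[ 0.48 -0.05  0.2 ] [-0.32  0.19  1.76 -0.    1.19  2.82]
[ 0.48 -0.06  0.13] [-0.35  0.27  1.85 -0.    1.03  2.79]
```

```bash
python3 - <<'E'
from h import *
from station import env,get_image
np.set_printoptions(precision=4,suppress=True)
o=ori(-.15)
env.move_l([.28,.46,.43],speed=.3)
env.reach([.58,-.02,.43],o)
env.move_l(K+[0,0,.06],o,speed=.25)
d=get_image("top");cv2.imwrite("pics/t1.png",d["img"][:,:,::-1])
d=get_image("side");cv2.imwrite("pics/s1.png",np.vstack([cv2.resize(d["img"][50:290,200:440,::-1],(560,560))]))
d=get_image("wrist");cv2.imwrite("pics/w1.png",d["img"][:,:,::-1]); np.savez("w1.npz",**d)
s=env.observe();print(s["clock"],s["tcp_pos"],s["wrist_force"])
E
python3 -c "
import cv2,numpy as np
a=cv2.imread('pics/s1.png');b=cv2.imread('pics/w1.png');b=cv2.resize(b,None,fx=.37,fy=.37)
c=np.zeros((560,800,3),'uint8');c[:,:560]=a;c[:b.shape[0],560:560+b.shape[1]]=b[:,:240];cv2.imwrite('pics/m1.png',c)"
```

```text
4.125 [0.5973 0.0132 0.2037] [-1.0215  0.2605  0.5006]
```

View pics/m1.png

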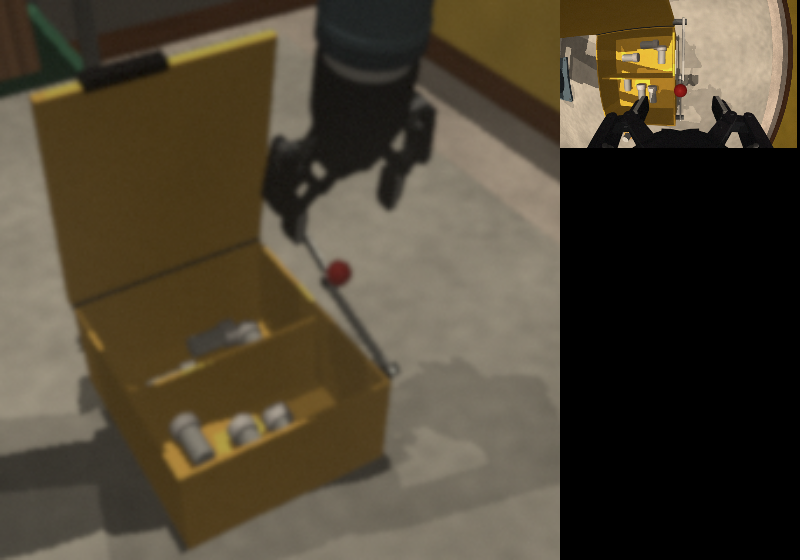

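View pics/w1.png

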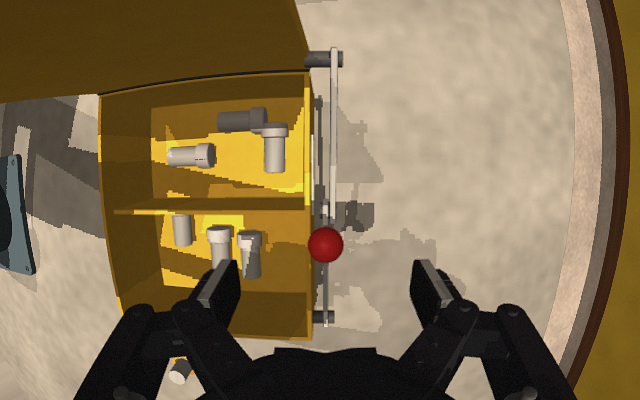

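The wrist view shows the knob at (325,245), midway between the fingertips at (238,265) and (412,265). The side view shows the gripper clear of the lid. I'll check the position with the fisheye ray, then grasp and lift.

Run:
```python
from h import *
from station import env,get_image
np.set_printoptions(precision=4,suppress=True)
d=dict(np.load("w1.npz")); c,_,m=red(d)
f=200/np.tan(np.radians(float(d["vertical_fov"]))/2); q=c-[d["cx"],d["cy"]]; r=np.linalg.norm(q); a=r/f
k=d["R"].T@np.r_[q/r*np.sin(a),np.cos(a)]; o=-d["R"].T@d["t"]; w=o+k*(.141-o[2])/k[2]; print("knob",c,w)
if np.abs(w[:2]-K[:2]).max()>.008: raise SystemExit("mismatch")
T=ori(-.15); e=np.r_[(w[:2]-K[:2])/2,-.001]
env.move_l(K+e,T,speed=.1); env.command_gripper(.03); env.command_gripper(.018)
s=env.observe();print(s["clock"],s["tcp_pos"],s["wrist_force"],s["grip_force"],s["finger_gap"])
for z in (.006,.012,.018,.023):
    env.move_l(knob(z)+e,T,speed=.05); s=env.observe(); print(z,s["clock"],s["tcp_pos"],s["wrist_force"],s["finger_gap"])
d=get_image("side");cv2.imwrite("pics/s2.png",cv2.resize(d["img"][50:290,200:440,::-1],(560,560)))
```

```text
knob [324.0827 245.7293] [0.5954 0.0132 0.141 ]
5.7083 [0.5978 0.0132 0.1417] [ 4.7289  1.052  -0.0251] 58.611218333244324 0.02086980491406616
0.006 6.0 [0.5978 0.0093 0.1476] [ 5.9346  0.8204 -2.164 ] 0.020939356045455156
0.012 6.3 [0.5978 0.0048 0.1533] [ 6.6299  0.7051 -2.7354] 0.02066315151466524
0.018 6.6083 [ 0.5978 -0.0013  0.159 ] [ 7.8964 -2.2955 -3.7421] 0.020951671617662346
0.023 6.9 [ 0.5978 -0.0067  0.1637] [ 8.4762 -1.8461 -4.7546] 0.020894940645993752
```

View pics/s2.png

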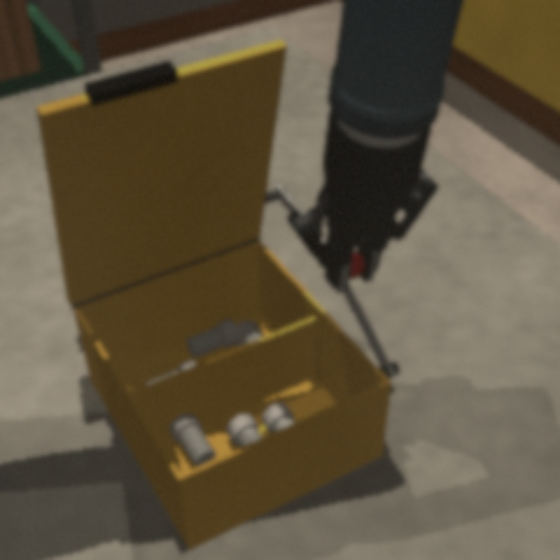

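The stay is held and its knee is up, with the lid still open (the red ball is between the pads at (357,263)). I'll release it and check that it stays up.

Run:
```python
from h import *
from station import env,get_image
np.set_printoptions(precision=4,suppress=True)
env.command_gripper(.06)
p=env.observe()["tcp_pos"]; env.move_l(p+[0,-.012,.08],speed=.15); env.move_l([.55,-.03,.42],speed=.3)
s=env.observe();print(s["clock"],s["tcp_pos"],s["wrist_force"],s["finger_gap"])
d=get_image("side");cv2.imwrite("pics/s3.png",cv2.resize(d["img"][50:290,200:440,::-1],(560,560))); c,_,m=red(d)
print(c,"surf",np.median(cloud(d)[m],0),"pred pix ray z.164",world(d,*c,.164), "expected",knob(.022))
```

```text
8.8583 [ 0.5498 -0.0298  0.4178] [-0.1422 -0.131  -0.2747] 0.060018183261549916
[349.7955 161.8182] surf [ 0.5938 -0.0093  0.1703] pred pix ray z.164 [ 0.5986 -0.0029  0.164 ] expected [ 0.5965 -0.0047  0.164 ]
```

View pics/s3.png

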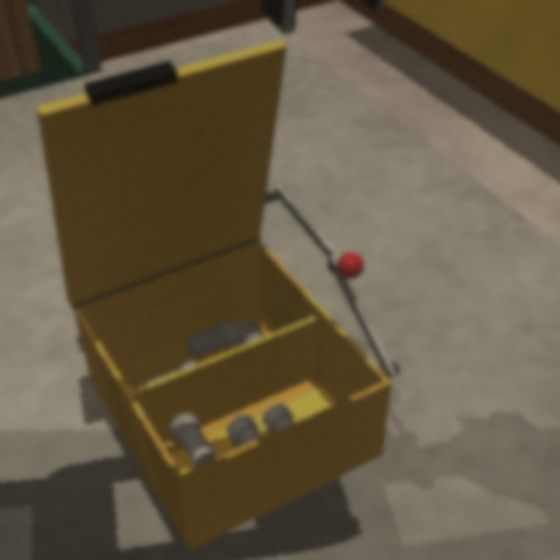

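Run:
```python
from h import *
from station import env,get_image
np.set_printoptions(precision=3,suppress=True)
env.command_gripper(0.0)
env.move_l([.52,.0,.47],speed=.3)
p,o=lid(np.radians(80),.03)
env.reach([.4845,.24,.46],o)
env.move_l(p,o,speed=.25)
s=env.observe();print(s["clock"],s["tcp_pos"],s["wrist_force"])
for t in range(80,3,-6):
    p,o=lid(np.radians(t),0); env.move_l(p,o,speed=.1)
    s=env.observe(); print(t,s["clock"],s["tcp_pos"],s["wrist_force"])
    if np.linalg.norm(s["wrist_force"])>25: print("stop");break
d=get_image("side");cv2.imwrite("pics/s4.png",cv2.resize(d["img"][50:290,200:440,::-1],(560,560)))
```

```text
11.75 [0.485 0.157 0.318] [-0.122  0.252  0.649]
80 12.2 [0.485 0.129 0.312] [-0.141 -0.14  -0.025]
74 12.5667 [0.485 0.107 0.309] [0.82  0.561 0.155]
68 12.9333 [0.484 0.086 0.304] [-0.021 -0.327  0.228]
62 13.3 [0.484 0.066 0.297] [-0.757 -0.541  1.299]
56 13.6667 [0.484 0.046 0.287] [-0.372  1.255  0.591]
50 14.0333 [0.484 0.028 0.276] [-0.172  0.292  0.11 ]
44 14.4 [0.484 0.011 0.263] [0.002 0.328 0.393]
38 14.7667 [ 0.484 -0.005  0.249] [ 0.031 -0.004  0.924]
32 15.1333 [ 0.484 -0.019  0.233] [0.76  0.167 0.066]
26 15.5 [ 0.484 -0.031  0.215] [-0.232  0.273 -0.261]
20 15.8583 [ 0.484 -0.041  0.197] [-0.016 -0.085  0.455]
14 16.2167 [ 0.484 -0.049  0.177] [ 0.021 -0.377  0.583]
8 16.575 [ 0.484 -0.056  0.157] [0.16  0.185 0.423]
```

View pics/s4.png

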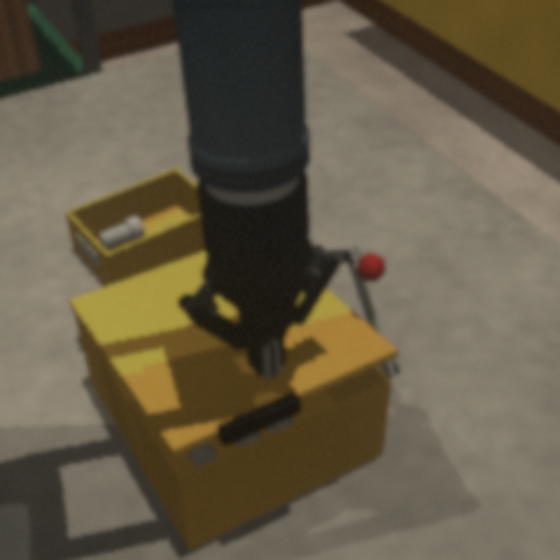

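The lid follows the fingers and is almost shut, with its pull at (260,418) and the stay knob up at (371,265). I'll finish in small steps, watching the wrist force.

Run:
```python
from h import *
from station import env,get_image
np.set_printoptions(precision=4,suppress=True)
for t in (4,2,1): p,o=lid(np.radians(t)); env.move_l(p,o,speed=.06)
o=ori(0)
for i in range(16):
    p,_=lid(0); env.move_l(p+[0,0,.001-.001*i],o,speed=.03); env.sleep(.1); s=env.observe(); print(s["clock"],s["tcp_pos"][2],s["wrist_force"])
    if s["wrist_force"][2]>14: break
env.move_l(s["tcp_pos"]+[0,0,.06],speed=.1)
env.move_l([.40,.0,.40],speed=.25); env.reach([.30,.40,.35],ori(0))
s=env.observe();print(s["clock"],s["tcp_pos"],s["wrist_force"])
d=get_image("side");t=get_image("top")
P=cloud(t)
for x in (.41,.485,.56):
    for y in (.12,.03,-.06):
        m=(abs(P[...,0]-x)<.015)&(abs(P[...,1]-y)<.015); print(x,y,np.median(P[m][:,2]) if m.any() else None)
a=cv2.resize(d["img"][50:340,200:440,::-1],(400,483)); b=cv2.resize(t["img"][130:280,200:420,::-1],(400,273))
c=np.zeros((483,800,3),'uint8');c[:,:400]=a;c[:273,400:]=b;cv2.imwrite("pics/m5.png",c)
c,_,m=red(d);print("knob exp",C+[.112,-.054,.179],world(d,*c,.179))
print("coupling",world(d,317,305),world(t,396,241))
```

```text
17.875 0.1299336049610881 [-0.0547 -0.3346  0.2811]
18.225 0.12905684150078076 [0.3165 0.1501 1.0264]
18.575 0.12894822370485423 [-2.0838 -0.5948  8.6895]
18.925 0.12888671065054416 [-5.6739  0.8658 17.2183]
22.3167 [0.3007 0.3994 0.3499] [-0.0494  0.2783 -0.212 ]
0.41 0.12 0.11054760163988332
0.41 0.03 0.11069430931350424
0.41 -0.06 0.11051448597740934
0.485 0.12 0.1105997278514266
0.485 0.03 0.11073737009806488
0.485 -0.06 0.11061750393568295
0.56 0.12 0.11068722877944234
0.56 0.03 0.11061102899759488
0.56 -0.06 0.11039239718527302
knob exp [ 0.5965 -0.0295  0.179 ] [ 0.6022 -0.0248  0.179 ]
coupling [ 0.4108 -0.1943  0.0607] [ 0.4139 -0.19    0.0607]
```

View pics/m5.png

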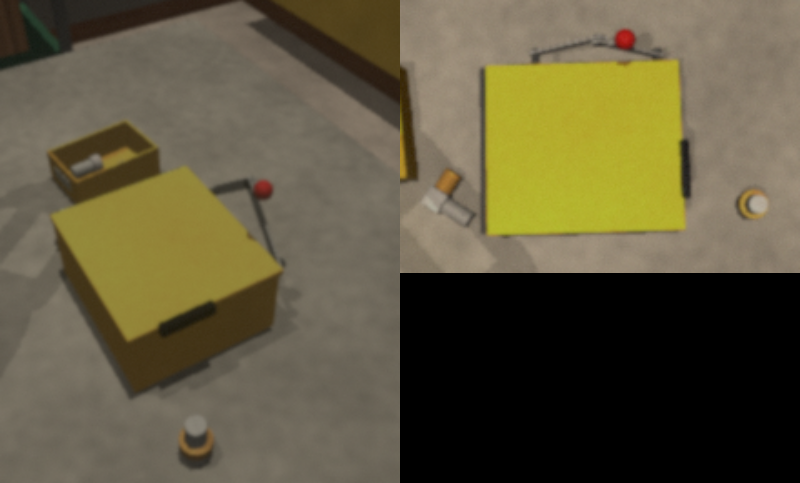

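The lid is shut and level at z 0.110 everywhere measured. The coupling stands where it was (side (196,440), top (753,204)), and the arm is clear.

```bash
python3 -c "
from station import workorder
print(workorder.close_job())"
```

```text
the job is handed in; nothing more can be done
None
```

The chest is closed: I lifted the stay past centre to unlock it, lowered the lid until it was fully shut and level (outer face at z 0.110 m), left the coupling standing where it was, and handed the job in at about 22 s with the arm clear.

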